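# Seat a glazed medallion in its painting jig and latch it

## Task

With the fingertips only, gently push the blue glazed medallion across the plywood jig until it drops over the edge into the round recess and lies flat on the bottom; then push the red turn button round by its pin until it reaches its stop, pointing over the medallion, so that it keeps it in. Do not pinch or lift the medallion, and leave everything else where it is, including the small glaze pot on the jig.

Things in the scene. Friction and masses are not known exactly. Their poses are not given: they have to be found in the camera images.
- medallion: the loose blue glazed ceramic disc with a white ring and black dot on top, 72 mm in diameter, 10 mm thick, about 80 g. Origin: centre of its underside; z up. It starts lying flat on the top face of the jig, clear of the recess. Fragile: over 30 N from the fingers counts as rough.
- jig: a fixed plywood board 310 mm (its x) by 210 mm (its y) and 20 mm thick, standing on the table at any yaw. Origin: centre of its underside; z up; its top face is 20 mm above the origin. The round recess is at (50, 0) mm, the turn button's pivot at (104.5, 0) mm in its x, y. The medallion starts in its -x half. Flat and smooth but for the recess and the turn button.
- recess (a point): centre of the floor of the round recess, 12 mm above the table. The recess is 77 mm in diameter and 8 mm deep below the jig's top face, with a 1.5 mm chamfer at its mouth and a brown cork-coloured floor; a medallion lying in it stands 2 mm above the jig's top face.
- turn_button (a joint): angle of the red turn button about its upright pivot, rad: 0 (its stop) = pointing from the pivot along the jig's -x over the recess centre; it grows as it swings open towards the jig's +y (pointing direction in the jig's x, y: (-cos a, sin a)), up to 2.4. Starts at 1.4 to 2.2, clear of the recess; turns with light friction (under 1 N at the pin) and stays where it is left.
- button_pin (a point): top centre of the upright wooden pin on the turn button, 34 mm from the pivot. The pin is 10 mm in diameter and stands 26 mm above the bar's top face; its top is 58 mm above the table. Push it sideways with a finger.
- glaze_pot: bystander: a loose white jar with a yellow cap, 32 mm in diameter, 40 mm high, standing upright near the jig's corner at about (125, -75) mm in the jig's x, y. Origin: centre of its underside. Leave it alone.
- spare_disc: bystander: an unglazed terracotta disc of the same size as the medallion, lying on the table. Origin: centre of its underside. Not wanted.
- tub: bystander: green tub with a white lid, 100 mm in diameter, 75 mm high, loose on the table. Origin: centre of its underside.
- brush_cup: bystander: terracotta cup, 72 mm in diameter, 90 mm high, loose on the table. Origin: centre of its underside.
- modelling_tool: bystander: a clay scraper with a wooden handle and flat metal blade, 180 mm long, lying loose on the table to the left.
- rib: bystander: a wooden smoothing rib 90 x 50 x 12 mm, loose on the table to the right. Origin: centre of its underside.
- pivot (a point): the turn button's pivot, at the jig's top face. The button's bar is 8 mm thick, 18 mm wide, reaches 45 mm from the pivot and 9 mm behind it; its underside is 4 mm above the jig's top face, so it passes 2 mm over a seated medallion and is blocked by an unseated one.
There are look-alikes about, which are no part of the job. Of the things shaped like the medallion, the blue one is meant.

How it is judged (in metres and radians):
On the way, in this order (a step that is already met when the one before it is completed fails the run):
1. the medallion lies flat in the recess, with the turn button still open (horizontal distance between medallion and recess below 0.006 m and z of medallion in the frame of recess below 0.002 m and angle between medallion's own z axis and vertical below 0.04 rad and value of joint turn_button above 0.9 rad), for 0.2 s.
2. the turn button is at its stop over the medallion (value of joint turn_button below 0.2 rad), for 0.2 s.
At the end, for the whole second after the job is handed in: The medallion lies at rest flat on the recess floor (within 2 mm in height, 6 mm in the plane, 0.04 rad of level, right side up), and the turn button is within 0.2 rad of its stop, pointing over it (horizontal distance between medallion and recess below 0.006 m and z of medallion in the frame of recess below 0.002 m and angle between medallion's own z axis and vertical below 0.04 rad and linear speed of medallion below 0.01 m/s and value of joint turn_button below 0.2 rad); the robot touches nothing.
It fails at once if the medallion is lifted (its underside more than 12 mm above the jig's top face) or tipped up by more than 0.5 rad (z of medallion in the frame of jig above 0.032 m or angle between medallion's own z axis and vertical above 0.5 rad).
It fails at once if the fingers squeeze or strike the medallion with more than 30 N (contact force between the fingers and medallion above 30 N).
It fails at once if a bystander is moved by more than 15 mm or the glaze pot is tipped (distance of any of glaze_pot, spare_disc, tub, brush_cup, modelling_tool, rib from where it was at the start of the episode above 0.015 m or angle between glaze_pot's own z axis and vertical above 0.4 rad).
It also fails if it takes over 51 s, if anything falls off the work surface, if the arm or the gripper's body presses on something with over 40 N, if the wrist force passes 120 N, or if a joint passes its speed limit or range.

## Robot

A 7-joint arm with a two-finger parallel gripper is mounted at the origin on the work surface. World frame = base frame: x ahead of the robot, y to its left, z up, the work surface at z = 0. Lengths are in mm, angles in rad, forces in N, time in s.
With the tool pointing down it reaches from about 400 to 875 mm from the base axis. Payload 4.4 kg.
Tool frame: the origin (TCP) lies midway between the tips of the shut fingers; the grasp point (between the pads) lies 19 mm behind it (ctrl.pinch_z is the distance from the TCP to the grasp point, in mm); z points along the fingers, y is the line along which they close (so a half turn about z gives the same grasp; the last joint's range is limited). The gripper opens to 85 mm and grips with 20 to 120 N. Pads are 22 mm wide; open, the fingers measure 114 mm over their backs; the gripper's body (76 mm by 85 mm) begins 54 mm behind the grasp point. The pads swing forward as they close: fully open they stand 13 mm farther back than shut.
Start: joints at [1.098, 0.628, 0.038, 1.517, -0.027, 0.996, -0.02], TCP at [257.215, -596.957, 231.313] pointing down, gripper open.
Joint ranges: [-3.06, 3.06], [-0.37, 2.12], [-1.25, 1.32], [0.18, 2.47], [-1.1, 4.24], [0.23, 1.98], [-2.94, 2.94]. Speed limits (rad/s): [2.57, 2.57, 3.14, 3.14, 3.14, 3.14, 3.14].

## Interface

Orientations are given as [roll, pitch, yaw] about the fixed x, y, z axes, in that order (R = Rz(yaw) Ry(pitch) Rx(roll)).
In Python, from cell import read_state, cams, order, ctrl gives the robot as it stands.
- The arm moves only by the tool move_arm, never from a script. Its argument "targets" is text: rows parted by semicolons, each of 7 numbers parted by spaces: the gripper's target within -1 to 1 (fully open at 1, half-way at 0, shut at -1), then the shift along the tool's x, y, z in cm, then the turn, a rotation vector about the tool's x, y, z in degrees. A call has 1 to 5 rows; each row shifts and turns the commanded pose from where the row before left it, along the tool's axes as they then stand; what a row does not reach is not made up. A row lasts 1/12 s, in which the tool goes at most 41.7 mm and 7.16 degrees, less where a joint would pass 70% of its speed; a pose out of reach is approached as far as the arm can. A call with a gripper value outside its range is refused whole. The fingers move at their own pace and stop on an object; the grip force is fixed at half the most. Time passes only in rows, so rows that do not move let the fingers close. It gives the time, the measured TCP pose, the force, the opening and the grip force at its end, in the units of the state.
- read_state(): the state, without advancing time (a new reading comes with each control period).
- cams.get_image(name): name is "side" or "top" or "wrist"; returns a dict with "color" (384x512x3 uint8, red, green, blue), "fovy" (degrees; the focal length in pixels is half the picture's height over the tangent of half this angle, whatever the lens; pixels are square), "cx", "cy" (the principal point, pixels), "rvec" (rotation vector, rad) and "tvec" (3), from world to camera coordinates, as OpenCV has them. Camera axes: x right, y down, z forward; pixel columns grow to the right and rows downward; lengths in mm; the calibration is good to about 2 mm. The wrist camera is an equidistant fisheye: a pixel r from the principal point sees the ray r / f radians off the axis. A picture is of the moment at which its call begins. There is no depth.
- order.finish_job(): hands the job in; it is judged then, once.
The state is a dict: "clock": time; "qpos": joint angles; "qd": joint speeds; "tau": joint torques, N m; "eef_pos": TCP position; "tool_rot": TCP orientation; "force": force on the tool from outside, world axes, zero at the start; "torque": the same for the moment, N m; "width": finger opening in mm; "gripper_force": force on a finger pad.
Only numpy, scipy, OpenCV 4.12 (cv2) and the standard library are available. Lean on these libraries where they do the work, as an engineer would, in place of code of your own. Each camera call takes 0.05 s, during which the arm holds its last target. There are 200 camera calls.

## Working session

There is one attempt and no reset: what is moved stays moved. The work goes in short steps, Python scripts to look and compute and a tool call to move; the robot and the scene stay as the last step left them, time stands still between calls to the robot, and variables do not carry over. Pictures are saved under pics/ and viewed, at most 10 in all, crops included, and the job is handed in when it is done.

Besides the shell and the picture viewer there is one more tool, called after "Call:" as a command line: name --argument value ..., lists and objects as JSON in quotes. move_arm: Moves the arm, as the interface text tells. Its arguments: {"type":"object","properties":{"targets":{"type":"string"}},"required":["targets"]}

```bash
mkdir -p pics; cat > h.py <<'E'
import numpy as np, cv2, pickle
from cell import read_state, cams, order, ctrl
def snap(n,tag):
    d=cams.get_image(n); pickle.dump(d,open(f'pics/{tag}.pkl','wb')); cv2.imwrite(f'pics/{tag}.png',d['color'][:,:,::-1]); return d
def ray(d,u,v):
    f=d['color'].shape[0]/2/np.tan(np.radians(d['fovy'])/2)
    R=cv2.Rodrigues(np.array(d['rvec'],float))[0]; t=np.array(d['tvec'],float).ravel()
    c=np.array([(u-d['cx'])/f,(v-d['cy'])/f,1.]); return -R.T@t, R.T@c
def at(d,u,v,z):
    o,r=ray(d,u,v); return (o+r*(z-o[2])/r[2])
def load(tag): return pickle.load(open(f'pics/{tag}.pkl','rb'))
E
python3 - <<'E'
from h import *
a=snap('top','top0');b=snap('side','side0')
cv2.imwrite('pics/both.png',cv2.resize(np.hstack([a['color'],b['color']])[:,:,::-1],(800,300)))
cv2.imwrite('pics/top0b.png',cv2.resize(a['color'][:,:,::-1],(800,600),interpolation=cv2.INTER_CUBIC))
s=read_state();print(s['eef_pos'],s['tool_rot'],s['clock'],s['width'])
E
```

```text
[ 256.97184585 -596.43860299  230.49962189] [-3.13991245e+00  3.22518311e-05  4.06744859e-01] 0.1 85.26093494669908
```

View pics/top0b.png

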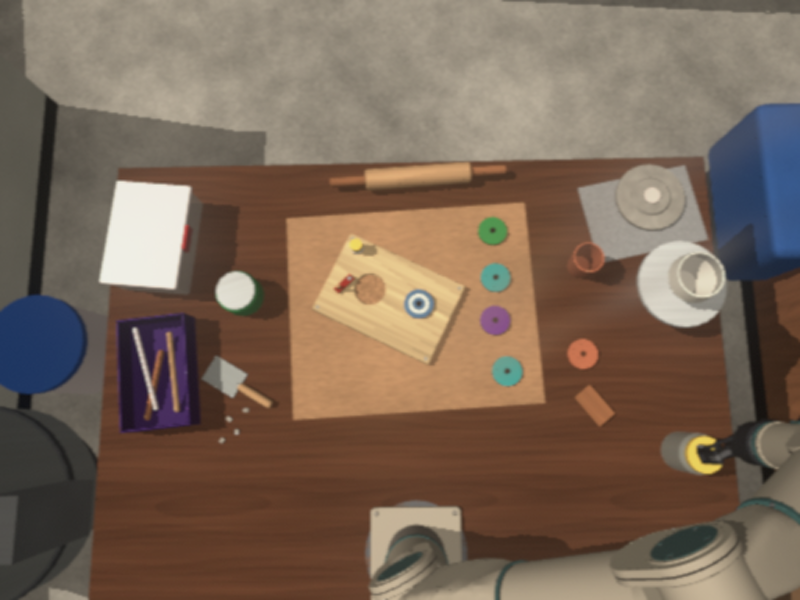

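View pics/side0.png

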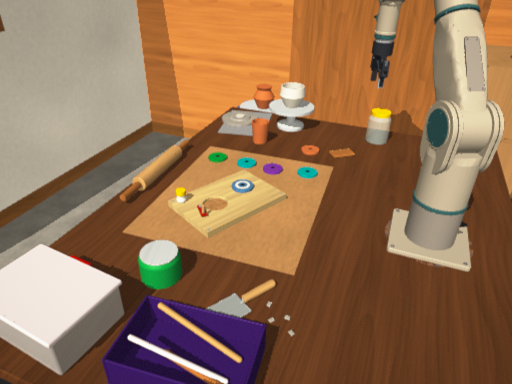

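The top view (800x600 scale) shows the jig with the recess at about (369,288), the red button at about (345,285) and the pot at about (356,245). The discs are blue with a white ring (419,304), green (492,231), teal (496,278) and (507,371), purple (495,320) and terracotta (583,353). Only the blue one at (419,304), lying on the jig, fits the description. I'll confirm it in an enlarged crop.

```bash
python3 - <<'E'
from h import *
a=load('top0');b=load('side0')
c=a['color'][140:240,190:310,::-1]
cv2.imwrite('pics/c1.png',cv2.resize(c,None,fx=6,fy=6,interpolation=cv2.INTER_CUBIC)[:600])
c=b['color'][160:240,160:300,::-1]
cv2.imwrite('pics/c2.png',cv2.resize(c,None,fx=5.5,fy=5.5,interpolation=cv2.INTER_CUBIC))
E
```

```text
(no output)
```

View pics/c1.png

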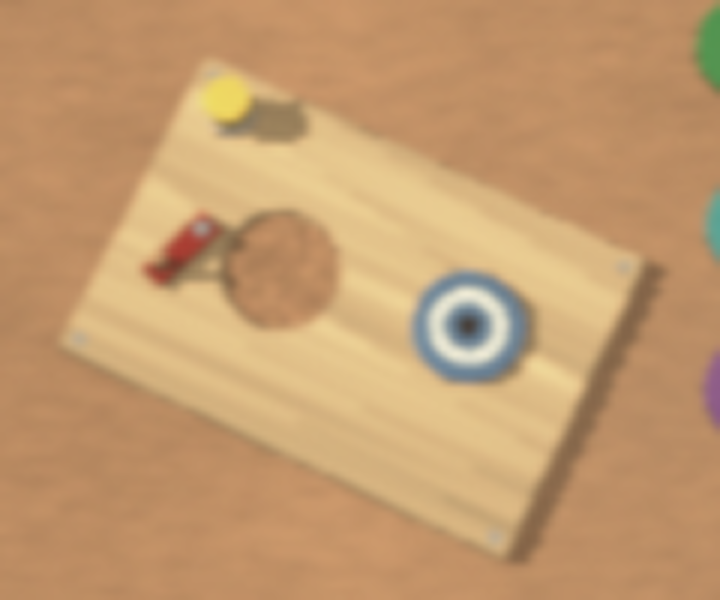

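View pics/c2.png

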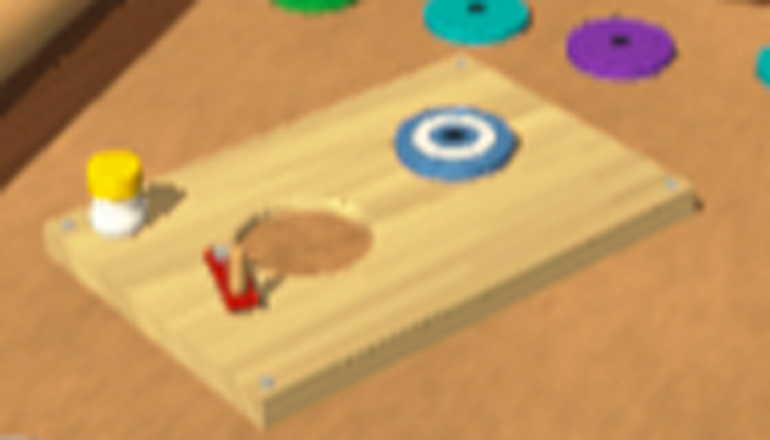

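```bash
cat >> h.py <<'E'
def cr(u,v): return (u+.5)/6-.5+190,(v+.5)/6-.5+140
def cs(u,v): return (u+.5)/5.5-.5+160,(v+.5)/5.5-.5+160
E
python3 - <<'E'
from h import *
a=load('top0');b=load('side0')
T=lambda u,v,z:at(a,*cr(u,v),z)[:2].round(1)
S=lambda u,v,z:at(b,*cs(u,v),z)[:2].round(1)
C=[T(*p,20) for p in [(208,58),(62,343),(505,555),(645,258)]]
J=np.array([[155,-105],[155,105],[-155,105],[-155,-105]],float)
W=np.array(C,float)
M=cv2.estimateAffinePartial2D(J,W)[0]; 
U,_,Vt=np.linalg.svd((W-W.mean(0)).T@(J-J.mean(0)));R=U@Vt
t=W.mean(0)-R@J.mean(0)
print('scale',np.hypot(M[0,0],M[1,0]),'yaw',np.degrees(np.arctan2(R[1,0],R[0,0])),'t',t)
print('resid',W-(J@R.T+t))
P=lambda x,y:R@[x,y]+t
inv=lambda p:R.T@(p-t)
print('recess pred',P(50,0),'meas top rim',T(281,269,20),'side rim',S(308,241,20))
m=T(469,326,30);ms=S(454,136,30);print('med',m,inv(m),ms,inv(ms))
print('pivot pred',P(104.5,0))
for n,p in [('screw',T(203,228,32)),('screwS',S(219,252,32)),('pintopS',S(237,250,58)),('pot',T(227,98,40)),('scrS corners',S(68,226,20))]: print(n,p,inv(p))
E
```

```text
scale 0.9926323933461949 yaw 63.53796406971012 t [595.075  54.3  ]
resid [[-2.14286425  0.1278757 ]
 [ 1.45539688 -1.24911833]
 [ 1.29286425  0.0721243 ]
 [-0.60539688  1.04911833]]
recess pred [617.35523667  99.06149075] meas top rim [616.6 100.2] side rim [611.6 108.5]
med [575.9 -18. ] [-73.26958638 -15.05119053] [575.2 -12.3] [-68.47869975 -11.88458268]
pivot pred [641.64069465 147.85151566]
screw [641.4 148.3] [104.79424188   0.41532377]
screwS [642.7 152.9] [109.49158518   1.30130679]
pintopS [615.2 180.7] [122.12484387  38.30793829]
pot [723.4 132.3] [127.01015299 -80.12319679]
scrS corners [741.9 148.1] [149.39847163 -89.64439357]
```

The crop confirms the blue disc with white ring and black dot on the jig, at crop (469,326). The recess is at (281,269), with the button's pivot screw at (203,228). I'll turn to face the push direction and move behind the medallion with the fingers half open.

Call:
move_arm --targets "0 0 0 0 0 0 -6.8; 0 0 0 0 0 0 -6.8; 0 0 0 0 0 0 -6.8; 0 0 0 0 0 0 -6.8; 0 0 0 0 0 0 -6.8"

```text
clock: 0.52
eef_pos: [257.1, -596.6, 230.8]
tool_rot: [-3.141, -0.001, 1.006]
force: [-0.3, 0.4, -0.4]
width: 42.7
gripper_force: 0.0
```

Call:
move_arm --targets "0 0 0 0 0 0 -6.8; 0 0 0 0 0 0 -6.6; 0 3 0.5 0 0 0 0; 0 4 0.7 0 0 0 0; 0 4 0.7 0 0 0 0"

```text
clock: 0.93
eef_pos: [310.8, -498.8, 230.5]
tool_rot: [-3.141, -0.001, 1.231]
force: [1.4, 0.4, -0.5]
width: 42.9
gripper_force: 0.0
```

Call:
move_arm --targets "0 4 0.7 0 0 0 0; 0 4 0.7 0 0 0 0; 0 4 0.7 0 0 0 0; 0 4 0.7 0 0 0 0; 0 4 0.7 0 0 0 0"

```text
clock: 1.35
eef_pos: [410.9, -320.3, 231.1]
tool_rot: [-3.141, -0.0, 1.234]
force: [0.8, 0.1, -0.1]
width: 42.8
gripper_force: 0.0
```

Call:
move_arm --targets "0 4 0.7 0 0 0 0; 0 4 0.7 0 0 0 0; 0 4 0.7 0 0 0 0; 0 4 0.7 0 0 0 0; 0 2 0.3 0 0 0 0"

```text
clock: 1.77
eef_pos: [501.7, -156.7, 231.3]
tool_rot: [3.141, -0.003, 1.24]
force: [-0.1, 0.6, 1.1]
width: 42.9
gripper_force: 0.0
```

```bash
python3 - <<'E'
from h import *
s=read_state();print(s['eef_pos'],s['tool_rot'],s['clock'],s['width'],s['force'])
w=snap('wrist','w0');print(w['fovy'],w['rvec'],w['tvec'])
cv2.imwrite('pics/w0b.png',cv2.resize(w['color'][:,:,::-1],(800,600),interpolation=cv2.INTER_CUBIC))
E
```

```text
[ 501.74519856 -156.6742131   231.32951844] [ 3.14093693 -0.00326065  1.24020477] 1.7667 42.87324056331438 [-0.08246019  0.57549068  1.05947518]
65.70646984690485 [-2.84085624  0.47515495  0.06060063] [-527.37026166  -18.53009784  381.47780946]
```

View pics/w0b.png

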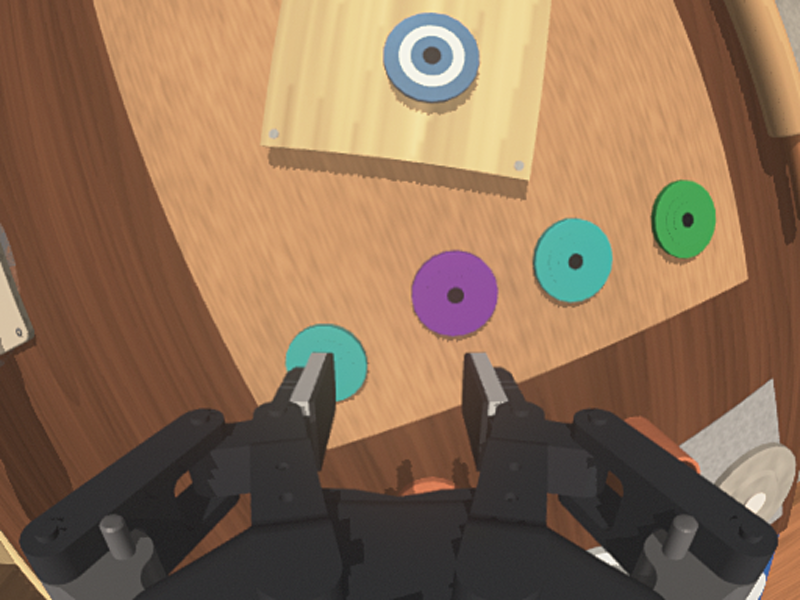

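The wrist view shows the medallion at (431,56) on the 800x600 scale, straight ahead of the two fingertips, with the purple and teal discs on the table in between. I'll go on to just behind the medallion and look again lower down.

Call:
move_arm --targets "0 3.4 0.8 2; 0 0 0 0 0 0 0"

```text
invalid input
```

Call:
move_arm --targets "0 3.4 0.8 2 0 0 0; 0 3.4 0.8 2 0 0 0; 0 3.4 0.8 2 0 0 0; 0 0 0 0 0 0 0; 0 0 0 0 0 0 0"

```text
clock: 2.23
eef_pos: [555.3, -71.7, 169.6]
tool_rot: [-3.138, -0.0, 1.239]
force: [0.1, -0.9, 0.3]
width: 42.7
gripper_force: 0.0
```

```bash
python3 - <<'E'
from h import *
s=read_state();print(s['eef_pos'],s['tool_rot'],s['clock'],s['width'],s['force'])
w=snap('wrist','w1');print(w['fovy'],w['rvec'],w['tvec'],w['cx'],w['cy'])
cv2.imwrite('pics/w1b.png',cv2.resize(w['color'][:,:,::-1],(800,600),interpolation=cv2.INTER_CUBIC))
E
```

```text
[555.33699768 -71.67151081 169.63924167] [-3.13823804e+00 -3.35854871e-04  1.23869148e+00] 2.2333 42.68199105537927 [ 0.11985329 -0.92575763  0.30756573]
65.70646984690485 [-2.83830379  0.47608811  0.06724581] [-549.45857454   91.64071035  349.93463431] 254.7602631862738 189.89663833914608
```

View pics/w1b.png

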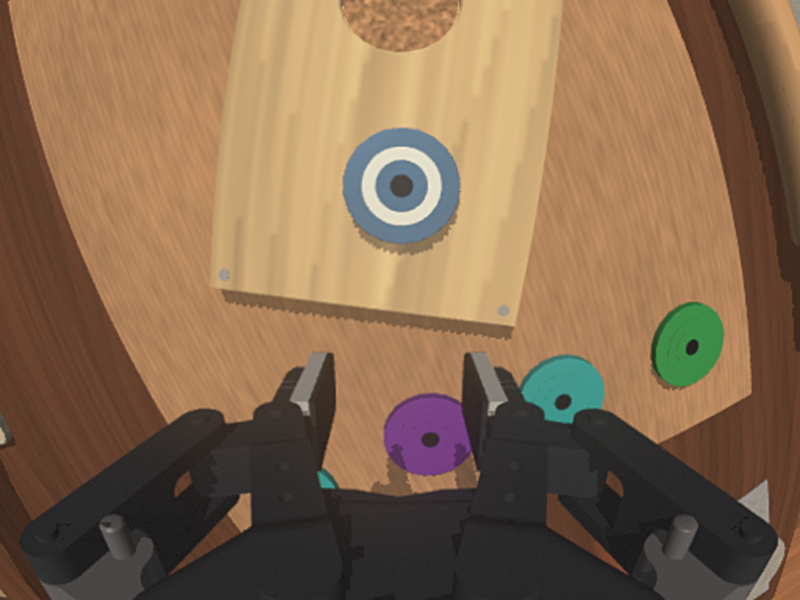

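The medallion is at (401,186) and the near rim of the recess at (401,52), with its sides at columns 341 and 461. The mid-point of the fingertips is at about column 399, so the three are in line. I'll measure this with the fisheye model.

```bash
cat >> h.py <<'E'
def fat(d,u,v,z):
    f=d['color'].shape[0]/2/np.tan(np.radians(d['fovy'])/2)
    R=cv2.Rodrigues(np.array(d['rvec'],float))[0]; t=np.array(d['tvec'],float).ravel()
    p=np.array([u-d['cx'],v-d['cy']]);r=np.linalg.norm(p);th=r/f
    c=np.array([*(p/r*np.sin(th)),np.cos(th)]);o=-R.T@t;q=R.T@c
    return (o+q*(z-o[2])/q[2])
def big(u,v): return (u+.5)*.64-.5,(v+.5)*.64-.5
E
python3 - <<'E'
from h import *
w=load('w1');F=lambda u,v,z:fat(w,*big(u,v),z)[:2].round(1)
m=F(401,186,30);print('med',m)
for p in [(344,186),(460,186),(401,128),(401,243)]:print(F(*p,30),np.linalg.norm(F(*p,30)-m).round(1))
r=F(401,52,20);l=F(341,10,20);q=F(461,10,20);print(r,l,q)
from scipy.optimize import least_squares
pts=np.array([F(*p,20) for p in [(401,52),(343,25),(459,25),(341,12),(461,12),(366,44),(436,44)]])
s=least_squares(lambda c:np.linalg.norm(pts-c,axis=1)-38.5,[617,99]);print('recess',s.x,s.fun.round(1))
d=s.x-m;print(np.degrees(np.arctan2(d[1],d[0])),np.linalg.norm(d))
c=F(*(213,288),20);e=F(514,327,20);print('edge',c,e,np.linalg.norm(c-e),np.degrees(np.arctan2(*(c-e)[::-1]))-90, (c+e)/2)
E
```

```text
med [577.3 -16.7]
[544.9  -5.1] 34.4
[611.2 -28. ] 35.7
[588.9  16.7] 35.4
[566.  -49.7] 34.9
[605.4  64.4] [579.4 105.1] [651.1  80.5]
recess [617.50610307  99.45605762] [-1.4  2.   2.   0.3  0.3 -0.2 -0.3]
70.9072845939998 122.91769785700062
edge [434.2 -36.7] [ 619.6 -129.7] 207.41783915565222 63.36082754536639 [526.9 -83.2]
```

Call:
move_arm --targets "0 0 0.27 3.5 0 0 0; 0 0 0 3.5 0 0 0; 0 0 0 3.5 0 0 0; 0 0 0 3.2 0 0 0; 0 0 0 0 0 0 0"

```text
clock: 2.7
eef_pos: [553.4, -77.1, 29.6]
tool_rot: [-3.132, 0.004, 1.232]
force: [-0.1, -1.3, -0.4]
width: 42.5
gripper_force: 0.0
```

Call:
move_arm --targets "0 0 0 0.3 0 0 0; 0 0 0 0.2 0 0 0; 0 0 0 0 0 0 0"

```text
clock: 2.95
eef_pos: [559.6, -75.9, 31.3]
tool_rot: [3.138, -0.001, 1.233]
force: [-0.1, 0.4, 0.2]
width: 42.9
gripper_force: 0.0
```

Call:
move_arm --targets "0 0 0 0.2 0 0 0; 0 0 0 0 0 0 0"

```text
clock: 3.12
eef_pos: [559.2, -75.4, 28.8]
tool_rot: [3.139, -0.001, 1.234]
force: [-0.2, 1.0, -0.2]
width: 43.0
gripper_force: 0.0
```

Call:
move_arm --targets "0 0 0 0.1 0 0 0; 0 0 0 0 0 0 0"

```text
clock: 3.28
eef_pos: [558.6, -75.1, 26.9]
tool_rot: [3.141, -0.0, 1.234]
force: [-0.5, -0.6, 0.6]
width: 42.3
gripper_force: 0.0
```

Call:
move_arm --targets "0 0 0 0 0 0 0; 0 0 0 0 0 0 0; 0 0 0 0 0 0 0; 0 0 0 0 0 0 0"

```text
clock: 3.62
eef_pos: [558.2, -75.1, 26.3]
tool_rot: [-3.142, -0.0, 1.234]
force: [0.1, 0.1, 0.2]
width: 42.7
gripper_force: 0.0
```

Call:
move_arm --targets "0 0 0 0.2 0 0 0; 0 0 0 0 0 0 0; 0 0 0 0 0 0 0; 0 0 0 0 0 0 0"

```text
clock: 3.95
eef_pos: [558.2, -75.1, 24.2]
tool_rot: [-3.141, 0.0, 1.234]
force: [-0.2, -0.1, 0.8]
width: 42.8
gripper_force: 0.0
```

Call:
move_arm --targets "0 0 0 0.2 0 0 0; 0 0 0 0 0 0 0; 0 0 0 0 0 0 0; 0 0 0 0 0 0 0"

```text
clock: 4.28
eef_pos: [558.2, -75.1, 22.3]
tool_rot: [-3.141, 0.0, 1.234]
force: [-0.9, -0.1, -0.1]
width: 42.6
gripper_force: 0.0
```

Call:
move_arm --targets "0 0 0 0.15 0 0 0; 0 0 0 0 0 0 0; 0 0 0 0 0 0 0"

```text
clock: 4.53
eef_pos: [558.2, -75.1, 20.7]
tool_rot: [-3.141, 0.0, 1.234]
force: [0.8, 0.5, -0.5]
width: 42.6
gripper_force: 0.0
```

Call:
move_arm --targets "0 0 0 0.1 0 0 0; 0 0 0 0 0 0 0; 0 0 0 0 0 0 0"

```text
clock: 4.78
eef_pos: [558.2, -75.1, 19.8]
tool_rot: [-3.142, -0.0, 1.234]
force: [0.8, -0.2, 0.3]
width: 42.5
gripper_force: 0.0
```

Call:
move_arm --targets "0 0 0 0.1 0 0 0; 0 0 0 0 0 0 0; 0 0 0 0 0 0 0"

```text
clock: 5.03
eef_pos: [558.2, -75.1, 18.8]
tool_rot: [-3.142, 0.0, 1.234]
force: [0.1, -0.3, -0.7]
width: 42.9
gripper_force: 0.0
```

Call:
move_arm --targets "0 0.6 -0.15 0 0 0 0; 0 0.5 0 0 0 0 0; 0 0.3 0 0 0 0 0; 0 0.3 0 0 0 0 0; 0 0.3 0 0 0 0 0"

```text
clock: 5.45
eef_pos: [563.6, -55.1, 18.8]
tool_rot: [3.142, -0.0, 1.235]
force: [-0.2, 0.0, -0.0]
width: 43.1
gripper_force: 0.1
```

Call:
move_arm --targets "0 0.3 0 0 0 0 0; 0 0.3 0 0 0 0 0; 0 0.4 0 0 0 0 0; 0 0.4 0 0 0 0 0; 0 0.4 0 0 0 0 0"

```text
clock: 5.87
eef_pos: [569.6, -38.4, 18.8]
tool_rot: [3.141, -0.0, 1.234]
force: [0.6, -0.1, -0.6]
width: 42.8
gripper_force: 0.2
```

Call:
move_arm --targets "0 0.4 0 0 0 0 0; 0 0.4 0 0 0 0 0; 0 0.4 0 0 0 0 0; 0 0.4 0 0 0 0 0; 0 0.4 0 0 0 0 0"

```text
clock: 6.28
eef_pos: [576.1, -19.4, 18.8]
tool_rot: [-3.142, -0.0, 1.234]
force: [0.0, -0.5, 0.2]
width: 42.5
gripper_force: 0.2
```

Call:
move_arm --targets "0 0.4 0 0 0 0 0; 0 0.4 0 0 0 0 0; 0 0.4 0 0 0 0 0; 0 0.4 0 0 0 0 0; 0 0.4 0 0 0 0 0"

```text
clock: 6.7
eef_pos: [582.7, -0.6, 18.9]
tool_rot: [3.142, -0.0, 1.234]
force: [-0.0, -0.4, -0.3]
width: 42.7
gripper_force: 0.2
```

Call:
move_arm --targets "0 0.4 0 0 0 0 0; 0 0.4 0 0 0 0 0; 0 0.4 0 0 0 0 0; 0 0.4 0 0 0 0 0; 0 0.2 0 0 0 0 0"

```text
clock: 7.12
eef_pos: [588.8, 16.9, 18.8]
tool_rot: [3.141, -0.001, 1.235]
force: [-0.1, 1.1, -0.3]
width: 42.7
gripper_force: 0.2
```

```bash
python3 - <<'E'
from h import *
s=read_state();print(s['eef_pos'],s['tool_rot'],s['clock'],s['width'],s['force'])
w=snap('wrist','w2')
cv2.imwrite('pics/w2b.png',cv2.resize(w['color'][:,:,::-1],(800,600),interpolation=cv2.INTER_CUBIC))
E
```

```text
[588.83828099  16.91570972  18.84951526] [ 3.14143302e+00 -5.62818970e-04  1.23468798e+00] 7.1167 42.73795283751768 [-0.12482332  1.12109259 -0.27412485]
```

View pics/w2b.png

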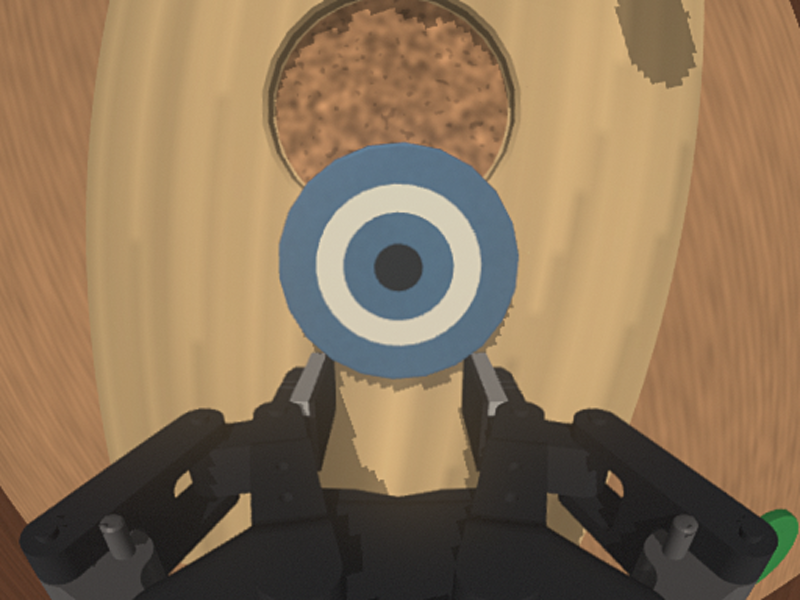

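The medallion, at (398,262), sits squarely in the cradle of the two fingertips. The recess is ahead, with its rim at columns 267 to 516, so its centre is slightly to the left. I'll measure that offset.

```bash
python3 - <<'E'
from h import *
from scipy.optimize import least_squares
w=load('w2');F=lambda u,v,z:fat(w,*big(u,v),z)[:2]
def fit(P,z,r):
    pts=np.array([F(*p,z) for p in P]); s=least_squares(lambda c:np.linalg.norm(pts-c,axis=1)-r,pts.mean(0)); return s.x,s.fun.round(1)
m,e=fit([(280,262),(518,262),(398,144),(398,378),(315,180),(482,180)],30,36)
r,f=fit([(264,95),(518,95),(270,130),(513,130),(288,170),(500,170),(300,30),(480,30)],20,40)
t=read_state()['eef_pos'][:2];y=1.2347
u=np.array([np.cos(y),np.sin(y)]);n=np.array([u[1],-u[0]])
print(m,e,F(398,267,30),r,f);print('rel TCP along,lat: med',u@(m-t),n@(m-t),'rec',u@(r-t),n@(r-t))
E
```

```text
[603.49148494  53.5849781 ] [-1.  -0.9 -0.2 -1.6 -0.8 -1. ] [603.46528497  54.3195869 ] [617.15644941  99.55717874] [-0.5 -1.  -2.3 -2.4 -3.3 -1.9 -1.8 -2.8]
rel TCP along,lat: med 39.12697182170305 1.7617983682552492 rec 87.03376060976346 -0.49963338727428663
```

Call:
move_arm --targets "0 0.4 -0.05 0 0 0 0; 0 0.4 -0.05 0 0 0 0; 0 0.4 -0.05 0 0 0 0; 0 0.4 -0.05 0 0 0 0; 0 0.4 0 0 0 0 0"

```text
clock: 7.58
eef_pos: [593.2, 36.1, 18.8]
tool_rot: [-3.141, -0.0, 1.234]
force: [-0.8, -0.7, 0.6]
width: 42.9
gripper_force: 0.3
```

Call:
move_arm --targets "0 0.4 0 0 0 0 0; 0 0.4 0 0 0 0 0; 0 0.3 0 0 0 0 0; 0 0.3 0 0 0 0 0; 0 0.2 0 0 0 0 0"

```text
clock: 8.0
eef_pos: [598.7, 51.1, 18.8]
tool_rot: [3.142, -0.0, 1.234]
force: [-0.9, -1.4, -0.0]
width: 42.5
gripper_force: 0.4
```

Call:
move_arm --targets "0 0.2 0 0 0 0 0; 0 0.2 0 0 0 0 0; 0 0.2 0 0 0 0 0; 0 0.2 0 0 0 0 0; 0 0.1 0 0 0 0 0"

```text
clock: 8.42
eef_pos: [601.7, 59.7, 18.8]
tool_rot: [3.142, -0.0, 1.234]
force: [-0.2, -0.2, 0.0]
width: 42.9
gripper_force: 0.1
```

```bash
python3 - <<'E'
from h import *
s=read_state();print(s['eef_pos'],s['tool_rot'],s['clock'],s['width'],s['force'])
w=snap('wrist','w3')
cv2.imwrite('pics/w3b.png',cv2.resize(w['color'][:,:,::-1],(800,600),interpolation=cv2.INTER_CUBIC))
E
```

```text
[601.65578309  59.65776844  18.81811265] [ 3.14155033e+00 -4.48787465e-04  1.23432036e+00] 8.4167 42.92386299594029 [-0.24817623 -0.24599449  0.02790846]
```

View pics/w3b.png

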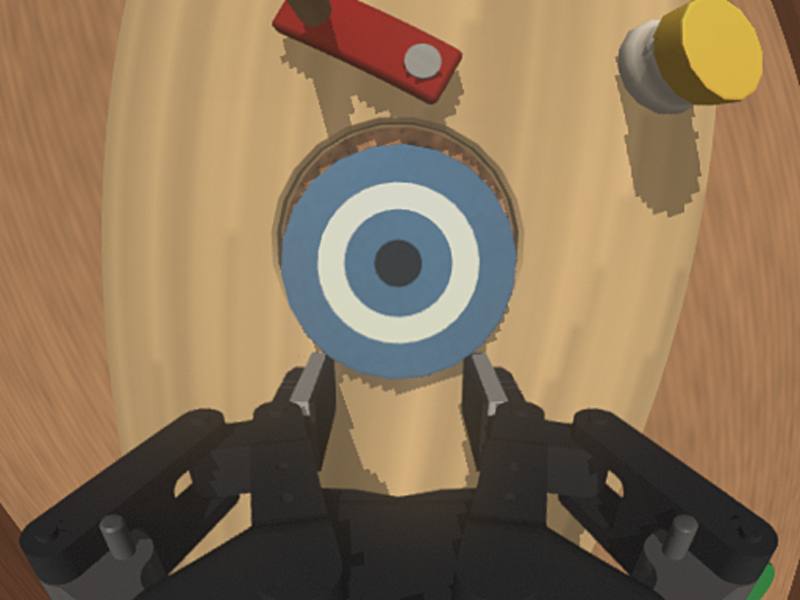

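The medallion at (398,262) is now centred left to right on the recess rim (columns 274 to 522) and is a few mm short of dropping in. Its front edge has started to tip.

Call:
move_arm --targets "0 0.15 0 0 0 0 0; 0 0.15 0 0 0 0 0; 0 0.1 0 0 0 0 0; 0 0.1 0 0 0 0 0; 0 0 0 0 0 0 0"

```text
clock: 8.88
eef_pos: [603.3, 64.2, 18.9]
tool_rot: [3.141, -0.0, 1.234]
force: [-0.2, 0.5, 0.3]
width: 42.7
gripper_force: 0.1
```

```bash
python3 - <<'E'
from h import *
w=snap('wrist','w4'); print(read_state()['eef_pos'])
cv2.imwrite('pics/w4b.png',cv2.resize(w['color'][:,:,::-1],(800,600),interpolation=cv2.INTER_CUBIC))
E
```

```text
[603.2618302   64.01006792  18.84481948]
```

View pics/w4b.png

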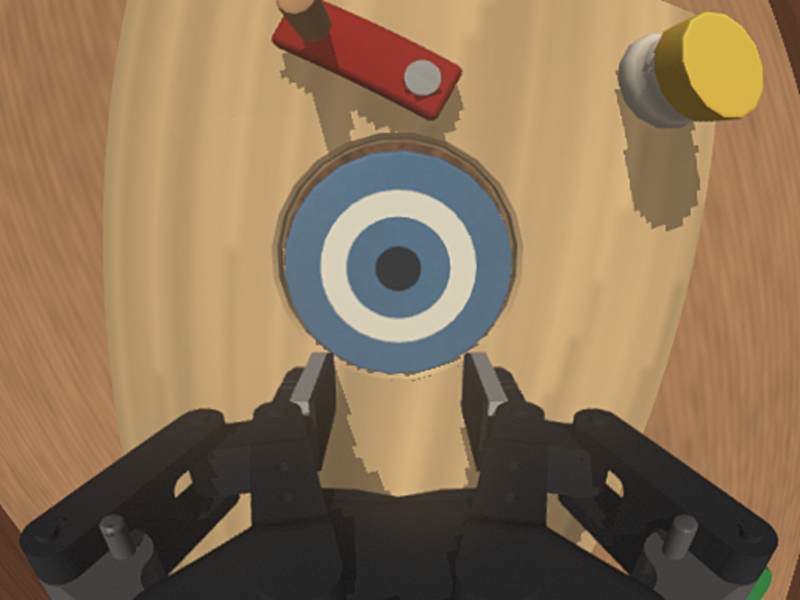

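The disc now looks smaller (columns 285 to 513) and lies within the recess rim with only a thin shadow, so it has apparently dropped in. I'll check its height and tilt numerically, along with the button's position.

```bash
cat >> h.py <<'E'
from scipy.optimize import least_squares
def outline(d,zmax=None):
    h=cv2.cvtColor(d['color'],cv2.COLOR_RGB2HSV)
    m=cv2.inRange(h,(95,60,60),(125,255,255)); m[250:]=0
    c=max(cv2.findContours(m,0,1)[0],key=cv2.contourArea); c=cv2.convexHull(c)[:,0]
    return c
def rays(d,P):
    f=d['color'].shape[0]/2/np.tan(np.radians(d['fovy'])/2)
    R=cv2.Rodrigues(np.array(d['rvec'],float))[0]; o=-R.T@np.array(d['tvec'],float).ravel()
    p=P-np.array([d['cx'],d['cy']]);r=np.linalg.norm(p,axis=1);th=r/f
    c=np.column_stack([p/r[:,None]*np.sin(th)[:,None],np.cos(th)]);return o,c@R
def disc(d,P,r=36.):
    o,q=rays(d,P.astype(float))
    def res(x):
        n=np.array([x[3],x[4],1.]);n/=np.linalg.norm(n);c=x[:3]
        s=((c-o)@n)/(q@n);return np.linalg.norm(o+q*s[:,None]-c,axis=1)-r
    return least_squares(res,[610,95,25,0,0],loss='soft_l1')
E
python3 - <<'E'
from h import *
for t in ('w2','w3','w4'):
    w=load(t);s=disc(w,outline(w));print(t,s.x.round(3),s.cost.round(2),len(s.fun))
w=load('w4');o,_=rays(w,np.array([[1.,1]]));print('cam',o)
F=lambda u,v,z:fat(w,*big(u,v),z)[:2].round(1)
print('pivot',F(422,77,32),'pin base',F(318,28,34),'pin top',F(297,5,58),'end',F(282,20,32),'pot cap',F(708,66,60))
E
```

```text
w2 [6.04325e+02 5.67640e+01 2.54270e+01 1.14000e-01 3.35000e-01] 0.33 51
w3 [ 6.15793e+02  9.77980e+01  2.34910e+01 -1.50000e-02  2.05000e-01] 0.34 50
w4 [6.17153e+02 9.95150e+01 1.82070e+01 8.00000e-03 1.40000e-02] 0.31 50
cam [626.81107585 127.07687705 161.32528122]
pivot [642.1 150.5] pin base [620.  173.8] pin top [618.6 172.5] end [611.1 181.2] pot cap [711.8 132.2]
```

Call:
move_arm --targets "0 -1 0 0 0 0 0; 0 -1 0 0 0 0 0; 0 0 0 -3 0 0 0; 0 0 0 -4 0 0 0; 0 0 0 -1 0 0 0"

```text
clock: 9.35
eef_pos: [598.9, 43.3, 103.3]
tool_rot: [3.135, -0.002, 1.232]
force: [1.1, 1.1, 0.1]
width: 42.5
gripper_force: 0.0
```

Call:
move_arm --targets "-1 0 0 0 0 0 0; -1 0 0 0 0 0 0; -1 0 0 0 0 0 0; -1 0 0 0 0 0 0; -1 0 0 0 0 0 0"

```text
clock: 9.77
eef_pos: [595.5, 44.7, 97.4]
tool_rot: [-3.139, 0.001, 1.234]
force: [-0.6, -0.0, 0.4]
width: 0.2
gripper_force: 0.0
```

```bash
python3 - <<'E'
from h import *
w=snap('wrist','w5');tp=snap('top','top1'); s=read_state();print(s['eef_pos'],s['tool_rot'],s['width'],s['clock'])
r=disc(w,outline(w));print(r.x.round(3),r.cost)
# fixed flat fits at z=22 and 30: radius residual
o,q=rays(w,outline(w).astype(float))
for z in (22,30):
    p=(o+q*((z-o[2])/q[:,2])[:,None])[:,:2]; c,rad=cv2.minEnclosingCircle(p.astype(np.float32)); print(z,c,rad)
cv2.imwrite('pics/w5b.png',cv2.resize(w['color'][:,:,::-1],(800,600),interpolation=cv2.INTER_CUBIC))
E
```

```text
[595.94625233  44.91670904  97.80515972] [-3.13998218e+00  7.55996766e-04  1.23419459e+00] 0.35050103837077246 9.8667
[ 6.16972e+02  9.99730e+01  1.59600e+01 -6.40000e-02  3.60000e-02] 0.31291066505121945
22 (617.3667602539062, 100.02701568603516) 35.20328140258789
30 (617.444091796875, 100.30613708496094) 33.91023635864258
```

View pics/w5b.png

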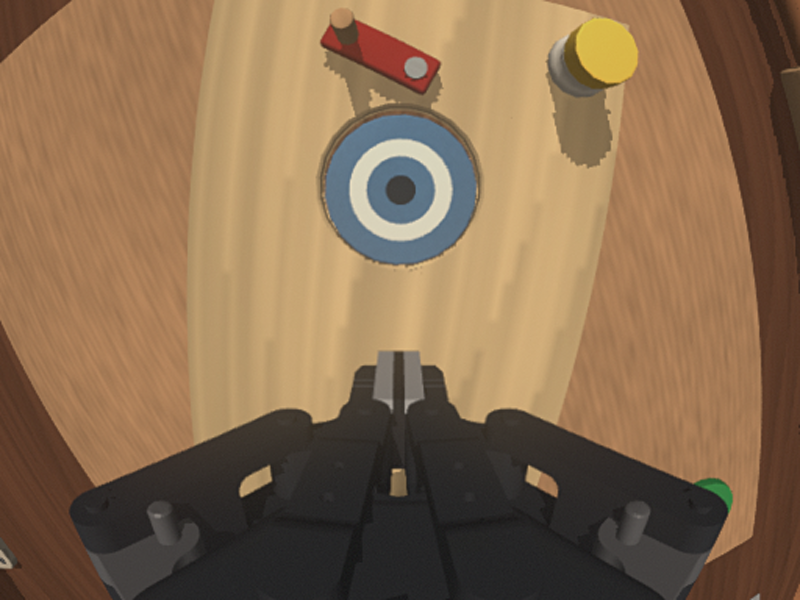

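The medallion lies evenly within the recess rim, centred at (400,189), and measures 35 mm radius at 22 mm height, so it is seated. The button is still open, with its pin at (343,20) and pivot at (416,67). The shut fingertips now go round behind the pin.

Call:
move_arm --targets "-1 3.6 0.1 0 0 0 0; -1 3.6 0.1 0 0 0 0; -1 3.6 0.1 0 0 0 0; -1 3.8 0.1 0 0 0 0; -1 0 0 0 0 0 0"

```text
clock: 10.28
eef_pos: [649.6, 193.4, 98.6]
tool_rot: [-3.141, -0.01, 1.244]
force: [0.6, 2.2, 0.1]
width: -0.4
gripper_force: 0.0
```

Call:
move_arm --targets "-1 0 0 0 0 0 0; -1 0 0 2 0 0 0; -1 0 0 2 0 0 0; -1 0 0 1.6 0 0 0; -1 0 0 0 0 0 0"

```text
clock: 10.7
eef_pos: [645.5, 178.6, 38.9]
tool_rot: [-3.136, 0.006, 1.233]
force: [-0.4, 0.9, -0.6]
width: 0.4
gripper_force: 0.0
```

Call:
move_arm --targets "-1 0 0 0 0 0 0; -1 0 0 0 0 0 0; -1 0 0 0 0 0 0"

```text
clock: 10.95
eef_pos: [649.5, 181.2, 44.2]
tool_rot: [3.14, -0.001, 1.233]
force: [0.0, 0.1, -0.0]
width: -0.0
gripper_force: 0.0
```

```bash
python3 - <<'E'
from h import *
t=read_state()['eef_pos'];print(t)
y=1.234;u=np.array([np.cos(y),np.sin(y)]);n=np.array([u[1],-u[0]])
j=np.radians(63.4);X=np.array([np.cos(j),np.sin(j)]);Y=np.array([-X[1],X[0]])
c=t[:2]
for th in np.arange(2.7,-0.01,-.15):
    g=np.array([641.8,148.2])+34*(-np.cos(th)*X+np.sin(th)*Y);d=g-c
    print(round(th,2),(np.array([u@d,n@d])/10).round(2),g.round(1));c=g
E
```

```text
[649.53542373 181.20478079  44.17893759]
2.7 [-0.14 -0.69] [642.6 182.2]
2.55 [-0.19 -0.47] [637.5 181.9]
2.4 [-0.26 -0.44] [632.5 180.9]
2.25 [-0.32 -0.39] [627.7 179.1]
2.1 [-0.38 -0.34] [623.2 176.7]
1.95 [-0.43 -0.28] [619.2 173.6]
1.8 [-0.46 -0.21] [615.7 169.9]
1.65 [-0.49 -0.14] [612.7 165.8]
1.5 [-0.51 -0.07] [610.4 161.2]
1.35 [-0.51  0.01] [608.8 156.4]
1.2 [-0.5   0.09] [607.9 151.4]
1.05 [-0.48  0.16] [607.9 146.3]
0.9 [-0.45  0.23] [608.5 141.2]
0.75 [-0.42  0.3 ] [609.9 136.3]
0.6 [-0.37  0.35] [612.1 131.7]
0.45 [-0.31  0.4 ] [614.9 127.4]
0.3 [-0.25  0.45] [618.3 123.7]
0.15 [-0.18  0.48] [622.2 120.4]
0.0 [-0.1  0.5] [626.6 117.8]
```

Call:
move_arm --targets "-1 -0.14 -0.69 0.4 0 0 0; -1 -0.19 -0.47 0 0 0 0; -1 -0.26 -0.44 0 0 0 0; -1 -0.32 -0.39 0 0 0 0; -1 -0.38 -0.34 0 0 0 0"

```text
clock: 11.37
eef_pos: [622.6, 176.8, 39.3]
tool_rot: [3.14, -0.001, 1.234]
force: [1.9, -0.1, 0.6]
width: 0.1
gripper_force: 0.5
```

Call:
move_arm --targets "-1 -0.43 -0.28 0 0 0 0; -1 -0.46 -0.21 0 0 0 0; -1 -0.49 -0.14 0 0 0 0; -1 -0.51 -0.07 0 0 0 0; -1 -0.51 0.01 0 0 0 0"

```text
clock: 11.78
eef_pos: [607.9, 156.5, 39.0]
tool_rot: [3.141, -0.001, 1.234]
force: [0.9, 1.1, 1.3]
width: -0.1
gripper_force: 0.9
```

Call:
move_arm --targets "-1 -0.5 0.09 0 0 0 0; -1 -0.48 0.16 0 0 0 0; -1 -0.45 0.23 0 0 0 0; -1 -0.42 0.3 0 0 0 0; -1 -0.37 0.35 0 0 0 0"

```text
clock: 12.2
eef_pos: [614.1, 136.0, 39.2]
tool_rot: [3.138, -0.008, 1.236]
force: [6.5, 12.5, -8.1]
width: 0.3
gripper_force: 7.0
```

Call:
move_arm --targets "-1 -0.16 0.2 0 0 0 0; -1 -0.15 0.2 0 0 0 0; -1 0 0 0 0 0 0"

```text
clock: 12.45
eef_pos: [615.8, 135.0, 39.1]
tool_rot: [3.14, -0.011, 1.238]
force: [3.6, 13.5, -3.9]
width: -0.0
gripper_force: 6.7
```

```bash
cat > b.py <<'E'
from h import *
import sys
def bar(tag):
    d=snap('top',tag); t=read_state(); print(t['eef_pos'],t['force'],t['clock'])
    h=cv2.cvtColor(d['color'],cv2.COLOR_RGB2HSV)
    m=cv2.inRange(h,(0,130,60),(8,255,255))|cv2.inRange(h,(172,130,60),(180,255,255))
    v,u=np.nonzero(m[160:205,205:250]); p=np.array([at(d,a+205,b+160,32)[:2] for a,b in zip(u,v)])
    c=p.mean(0)-[641.8,148.2]; j=np.radians(63.4); x=c@[np.cos(j),np.sin(j)]; y=c@[-np.sin(j),np.cos(j)]
    print(len(p),'angle',np.arctan2(y,-x),'r',np.hypot(x,y))
bar(sys.argv[1])
E
python3 b.py top2
```

```text
[615.78256527 135.0091124   39.10577277] [ 4.16803281 12.50335299 -4.82276057] 12.5
0 angle nan r nanb.py:8: RuntimeWarning: Mean of empty slice.
  c=p.mean(0)-[641.8,148.2]; j=np.radians(63.4); x=c@[np.cos(j),np.sin(j)]; y=c@[-np.sin(j),np.cos(j)]
  ret = ret.dtype.type(ret / rcount)
```

```bash
python3 - <<'E'
from h import *
d=snap('side','s2');w=snap('wrist','w6');t0=load('side0')
def red(im): 
    h=cv2.cvtColor(im,cv2.COLOR_RGB2HSV)
    return cv2.inRange(h,(0,170,60),(6,255,255))|cv2.inRange(h,(174,170,60),(180,255,255))
for n,im,sl in [('side0',t0,(180,225,180,250)),('s2',d,(180,225,180,250))]:
    a,b,c,e=sl;m=red(im['color'])[a:b,c:e];v,u=np.nonzero(m);print(n,len(u))
    if len(u):
        p=np.array([at(im,i+c,j+a,32)[:2] for i,j in zip(u,v)])-[641.8,148.2];j=np.radians(63.4)
        q=np.column_stack([p@[np.cos(j),np.sin(j)],p@[-np.sin(j),np.cos(j)]]);print(q.mean(0),q.min(0),q.max(0))
m=red(w['color']);v,u=np.nonzero(m);print('wrist',len(u))
k,l,s,c=cv2.connectedComponentsWithStats(m);print(s[s[:,4]>30],c[s[:,4]>30])
E
```

```text
side0 28
[18.08444668 33.31682398] [8.70841164 1.20177757] [29.11748489 52.09841538]
s2 34
[-0.55072763 10.04937258] [-16.26374582  -0.71141665] [16.20345281 18.43101914]
wrist 1034
[[     0      0    512    384 195574]
 [   269    179     37     81   1023]] [[255.33256977 191.35926555]
 [287.25415445 218.52981427]]
```

```bash
cat > wb.py <<'E'
from h import *
import sys
w=snap('wrist',sys.argv[1]) if len(sys.argv)>2 else load(sys.argv[1])
h=cv2.cvtColor(w['color'],cv2.COLOR_RGB2HSV)
m=cv2.inRange(h,(0,170,60),(6,255,255))|cv2.inRange(h,(174,170,60),(180,255,255))
k,l,s,c=cv2.connectedComponentsWithStats(m);i=1+np.argmax(s[1:,4])
v,u=np.nonzero(l==i);o,q=rays(w,np.column_stack([u,v]).astype(float))
p=(o+q*((32-o[2])/q[:,2])[:,None])[:,:2]-[641.8,148.2];j=np.radians(63.4)
q=np.column_stack([p@[np.cos(j),np.sin(j)],p@[-np.sin(j),np.cos(j)]]).astype(np.float32)
r=cv2.minAreaRect(q);print(len(u),r,cv2.boxPoints(r).round(1).tolist())
s=read_state();print(s['eef_pos'],s['force'],s['clock'])
if w is not None and len(sys.argv)>2:
    x=disc(w,outline(w));print('med',x.x.round(3),x.cost)
E
python3 wb.py w4; python3 wb.py w5; python3 wb.py w6
```

```text
2373 ((6.7364020347595215, 13.699398040771484), (43.30629348754883, 16.358875274658203), 69.01883697509766) [[-8.699999809265137, -3.5999999046325684], [6.599999904632568, -9.399999618530273], [22.100000381469727, 31.0], [6.900000095367432, 36.79999923706055]]
[615.736991   135.01361709  39.06132643] [ 3.7323707  12.31648094 -5.70255   ] 12.6
845 ((6.667515754699707, 12.793632507324219), (41.138511657714844, 15.423779487609863), 68.75520324707031) [[-8.0, -3.5999999046325684], [6.400000095367432, -9.199999809265137], [21.299999237060547, 29.200000762939453], [6.900000095367432, 34.79999923706055]]
[615.736991   135.01361709  39.06132643] [ 3.7323707  12.31648094 -5.70255   ] 12.6
1023 ((-12.125053405761719, 1.1977195739746094), (45.85392379760742, 16.17436408996582), 0.5199671983718872) [[-35.099998474121094, 9.100000381469727], [-35.0, -7.099999904632568], [10.899999618530273, -6.699999809265137], [10.699999809265137, 9.5]]
[615.736991   135.01361709  39.06132643] [ 3.7323707  12.31648094 -5.70255   ] 12.6
```

The bar now lies along the jig's -x axis (0.5 deg), so it is at its stop. I'll back off from the pin, rise and check.

Call:
move_arm --targets "-1 0.3 -0.3 0 0 0 0; -1 0.3 -0.7 0 0 0 0; -1 0 -0.7 0 0 0 0; -1 0 -0.5 0 0 0 0; -1 0 0 0 0 0 0"

```text
clock: 13.02
eef_pos: [593.0, 140.0, 38.5]
tool_rot: [-3.139, 0.002, 1.234]
force: [-0.2, -0.5, 0.1]
width: 0.3
gripper_force: 0.0
```

Call:
move_arm --targets "-1 0 0 -2 0 0 0; -1 0 0 -3 0 0 0; -1 0 0 -3 0 0 0; -1 -3 0 -2 0 0 0; -1 -4 0 0 0 0 0"

```text
clock: 13.43
eef_pos: [575.7, 78.2, 143.4]
tool_rot: [3.133, -0.007, 1.24]
force: [0.8, -0.6, -0.4]
width: 0.0
gripper_force: 0.0
```

Call:
move_arm --targets "-1 -4 0 0 0 0 0; -1 -4 0 0 0 0 0; -1 0 0 0 0 0 0; -1 0 0 0 0 0 0; -1 0 0 0 0 0 0"

```text
clock: 13.85
eef_pos: [545.8, -1.4, 139.0]
tool_rot: [3.141, -0.0, 1.233]
force: [1.4, 0.5, -0.1]
width: 0.1
gripper_force: 0.0
```

```bash
python3 wb.py w7 new; python3 - <<'E'
from h import *
a=load('w5');b=load('w7')
for d in(a,b):
    h=cv2.cvtColor(d['color'],cv2.COLOR_RGB2HSV);m=cv2.inRange(h,(22,150,120),(32,255,255));m[220:]=0
    k,l,s,c=cv2.connectedComponentsWithStats(m);i=1+np.argmax(s[1:,4]);print('pot',fat(d,*c[i],60))
E
```

```text
346 ((-23.598798751831055, 1.135746955871582), (16.763620376586914, 35.299625396728516), 89.80502319335938) [[-41.29999923706055, -7.199999809265137], [-6.0, -7.300000190734863], [-5.900000095367432, 9.5], [-41.20000076293945, 9.600000381469727]]
[ 5.45984545e+02 -2.50438094e-01  1.38944831e+02] [ 0.30190907 -0.28264823 -0.73377124] 13.9
med [ 6.1695e+02  9.9373e+01  1.4423e+01 -3.8400e-01 -3.0100e-01] 0.6167464157744067
pot [718.14951105 132.25514086  60.        ]Traceback (most recent call last):
  File "<stdin>", line 5, in <module>
    return _wrapfunc(a, 'argmax', axis=axis, out=out, **kwds)
    return bound(*args, **kwds)
ValueError: attempt to get argmax of an empty sequence
```

```bash
python3 -c "
from cell import order
print(order.finish_job())"
```

```text
the job is handed in; nothing more can be done
None
```

The medallion lies in the recess and the turn button is at its stop over it, by the wrist-camera measurements; I handed the job in at about 14 s, but the call returned no verdict, and I didn't re-measure the bystanders, including the glaze pot, at the end.

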